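# Scan the sawn drill cores and put them back in the core box

## Task

Take every piece of drill core out of the small two-row wooden core box and lay them all flat, sawn face down, on the black scanner bed. With all of them on the bed, press the console keys fully down and let them up one at a time - the round key, then the square key, then the bar-shaped key - and then press the separate start button fully down and release it. Finally lay every piece back flat and lengthwise in the rows of that core box, leaving everything else on the bench where it is; if a piece gets knocked off, put it back before going on.

Things in the scene. Friction and masses are not known exactly. Their poses are not given: they have to be found in the camera images.
- core_box: fixed small two-row wooden core box between the robot and the table edge (not the big three-row trays at the sides, which are mere scenery), 324 (its x) x 184 (its y) mm. Origin: centre of its underside. Floor 6 mm above the origin; slats (outer walls and one divider) reach 10 mm above the floor. Two rows run along its x, each 300 mm long and 72 mm wide, centred at y = +44 and -44 mm
- bed: fixed scanner bed: flat black rubber plate without rim, 340 (its x) x 160 (its y) mm, its top 6 mm above its origin (centre of the underside). A white sensor head 70 mm tall stands parked beyond its +x end, from x = 249 to 308 mm, 190 mm wide. Bed and core box may stand on either side of the robot
- console: fixed grey control console, 140 x 200 mm, 45 mm tall, with a dark display 65 mm high along its far edge; origin below its middle at table height. It carries three white keys side by side along its y (60 mm apart, any order)
- start_box: fixed grey box 80 x 80 x 50 mm carrying the start button; origin: centre of its underside
- core_a: piece of grey drill core, 90 mm long along its x, 48 mm wide, 34 mm tall, about 306 g (may vary by 30%): a 48 mm round with a flat sawn underside (44 mm wide); widest 10 mm above the underside. Origin: centre of the underside, z up. At the start the pieces present lie flat in the core box rows, lengthwise. Absent pieces read None throughout
- core_b: piece of grey drill core, 105 mm long along its x, 48 mm wide, 34 mm tall, about 357 g (may vary by 30%): a 48 mm round with a flat sawn underside (44 mm wide); widest 10 mm above the underside. Origin: centre of the underside, z up. At the start the pieces present lie flat in the core box rows, lengthwise. Absent pieces read None throughout
- core_c: piece of grey drill core, 120 mm long along its x, 48 mm wide, 34 mm tall, about 408 g (may vary by 30%): a 48 mm round with a flat sawn underside (44 mm wide); widest 10 mm above the underside. Origin: centre of the underside, z up. At the start the pieces present lie flat in the core box rows, lengthwise. Absent pieces read None throughout
- core_d: piece of grey drill core, 135 mm long along its x, 48 mm wide, 34 mm tall, about 459 g (may vary by 30%): a 48 mm round with a flat sawn underside (44 mm wide); widest 10 mm above the underside. Origin: centre of the underside, z up. At the start the pieces present lie flat in the core box rows, lengthwise. Absent pieces read None throughout
- key_round (a joint): travel of the round key, 32 mm diameter: 0 = up, 0.007 m = fully down; springs back by itself; fully down takes about 4.5 N
- key_round_top (a point): centre of the top face of the round key, 32 mm diameter; it stands 12 mm proud of its module when up and moves with the key
- key_square (a joint): travel of the square key, 32 x 32 mm: 0 = up, 0.007 m = fully down; springs back by itself; fully down takes about 4.5 N
- key_square_top (a point): centre of the top face of the square key, 32 x 32 mm; it stands 12 mm proud of its module when up and moves with the key
- key_bar (a joint): travel of the bar-shaped key, 56 mm (along the console's x) x 18 mm (along its y): 0 = up, 0.007 m = fully down; springs back by itself; fully down takes about 4.5 N
- key_bar_top (a point): centre of the top face of the bar-shaped key, 56 mm (along the console's x) x 18 mm (along its y); it stands 12 mm proud of its module when up and moves with the key
- start (a joint): travel of the start button: 0 = up, 0.008 m = fully down; springs back by itself; fully down takes about 6.5 N
- start_top (a point): centre of the top of the start button (round, 44 mm diameter, on the small separate grey box); moves with it
- marker_block: loose wooden marker block, 50 x 32 x 25 (mm). Bystander, leave alone. Origin: centre of its underside
- scale_bar: white plastic scale bar, 100 x 22 x 8 (mm). Bystander, leave alone. Origin: centre of its underside
- jar: screw-lid jar, 66 diameter, 85 tall (mm). Bystander, leave alone. Origin: centre of its underside
- core_plug: whole round core plug standing on end, 48 diameter, 70 tall (mm). Bystander, leave alone. Origin: centre of its underside

How it is judged:
By the outcome, as a careful person would: the job done as asked, in the order asked, and still so for the second after the job is handed in, with the robot touching nothing.
Of core_a, core_b, core_c, core_d only 2 to 3 are there at a start; the rules pass over those that are not, and their reading is None.
At some moment in a run one of core_a, core_b, core_c, core_d may be knocked a few centimetres aside while the robot is not near it.
Once in a run the grip may slacken for a moment while it holds something.
It also fails if it takes over 210 s, if anything falls off the work surface, if the arm or the gripper's body presses on something with over 40 N, if the wrist force passes 120 N, or if a joint passes its speed limit or range.

## Robot

A 6-joint arm with a two-finger parallel gripper is mounted at the origin on the work surface. World frame = base frame: x ahead of the robot, y to its left, z up, the work surface at z = 0. Lengths are in m, angles in rad, forces in N, time in s.
With the tool pointing down it reaches from about 0.225 to 0.875 m from the base axis. Payload 3.4 kg.
Tool frame: the origin (TCP) lies midway between the tips of the shut fingers; the grasp point (between the pads) lies 19 mm behind it; z points along the fingers, y is the line along which they close (so a half turn about z gives the same grasp; the last joint's range is limited). The gripper opens to 85 mm and grips with 20 to 120 N. Pads are 22 mm wide; open, the fingers measure 114 mm over their backs; the gripper's body (76 mm by 85 mm) begins 54 mm behind the grasp point. The pads swing forward as they close: fully open they stand 13 mm farther back than shut.
Start: joints at [-1.446, 0.276, 1.505, -0, 1.361, -0.121], TCP at [0.14, -0.558, 0.231] pointing down, gripper open.
Joint ranges: [-2.89, 2.89], [-0.75, 2.08], [0.22, 2.7], [-1.18, 4.32], [0.11, 2.71], [-2.7, 2.7]. Speed limits (rad/s): [2.57, 2.57, 3.14, 3.14, 3.14, 3.14].

## Interface

Orientations are given as a unit quaternion [w, x, y, z].
In Python, from rig import * gives the robot as it stands.
- The arm moves only by the tool apply_moves, never from a script. Its argument "steps" is one flat list of numbers, 4 for each row, row after row: the shift along the world's x, y, z in cm, then the turn about the world's z in degrees. A call has 1 to 8 rows; each row is the pose to reach, as a shift and turn from the pose commanded when the call began; what a row does not reach only later rows make up. A row lasts 1/12 s, in which the tool goes at most 41.7 mm and 7.16 degrees, less where a joint would pass 70% of its speed; a pose out of reach is approached as far as the arm can. A call with a gripper value outside its range is refused whole. "jaw" is the closure in counts, from 0 (fully open) to 255 (shut), set as the call begins (left out, the last holds). The fingers move at their own pace and stop on an object; "newtons" is the grip in N (left out, the last holds). Time passes only in rows, so rows that repeat a pose let the fingers close. It gives the time, the measured TCP pose, the force, the opening and the grip force at its end, in the units of the state.
- get_state(): the state, without advancing time (a new reading comes with each control period).
- get_image(name): name is "side" or "top"; returns the picture (420x560x3 uint8, red, green, blue); there is no depth.
- calibration(name): a dict with "fx", "fy", "cx", "cy" (pixels), "xyz" and "rotation" of the camera in the world. Camera axes: x right, y up, looking along -z (the intrinsics and any distortion apply to the point x, -y, -z); pixel columns grow to the right and rows downward; lengths in m; the calibration is good to about 2 mm. A picture is of the moment at which its call begins. calibration takes no time and is no camera call.
- sign_off(): hands the job in; it is judged then, once.
The state is a dict: "clock": time; "qpos": joint angles; "qd": joint speeds; "effort": joint torques, N m; "position": TCP position; "ee_rot": TCP orientation; "contact_force": force on the tool from outside, world axes, zero at the start; "moment": the same for the moment, N m; "width": finger opening in m; "gripper_force": force on a finger pad.
Only numpy, scipy, OpenCV 4.12 (cv2) and the standard library are available. Lean on these libraries where they do the work, as an engineer would, in place of code of your own. Each camera call takes 0.05 s, during which the arm holds its last target. There are 200 camera calls.

## Working session

There is one attempt and no reset: what is moved stays moved. The work goes in short steps, Python scripts to look and compute and a tool call to move; the robot and the scene stay as the last step left them, time stands still between calls to the robot, and variables do not carry over. Pictures are saved under pics/ and viewed, at most 14 in all, crops included, and the job is handed in when it is done.

Besides the shell and the picture viewer there is one more tool, called as name(argument=value, ...) on one line, values as JSON. apply_moves: Moves the arm, as the interface text tells. Its arguments: {"type":"object","properties":{"steps":{"type":"array","items":{"type":"number"}},"jaw":{"type":"number"},"newtons":{"type":"number"}},"required":["steps"]}

```bash
mkdir -p pics
cat > h.py <<'E'
from rig import *
import numpy as np, cv2
def snap(name,fn,crop=None,s=1):
    im=get_image(name)
    if crop: im=im[crop[1]:crop[3],crop[0]:crop[2]]
    im=cv2.resize(im,None,fx=s,fy=s,interpolation=cv2.INTER_CUBIC)
    cv2.imwrite('pics/'+fn,im[:,:,::-1])
def ray(name,u,v):
    c=calibration(name)
    d=np.array([(u-c['cx'])/c['fx'],-(v-c['cy'])/c['fy'],-1.])
    return np.array(c['xyz']),np.array(c['rotation'])@d
def pix(name,u,v,z):
    o,d=ray(name,u,v); return (o+d*(z-o[2])/d[2])[:2]
def proj(name,p):
    c=calibration(name); q=np.array(c['rotation']).T@(np.array(p)-c['xyz'])
    return c['cx']+c['fx']*q[0]/-q[2], c['cy']-c['fy']*q[1]/-q[2]
E
python3 - <<'E'
from h import *
print(calibration('top'),calibration('side'));print(get_state())
snap('top','t1.png',None,1.42);snap('side','s1.png',None,1.42)
E
```

```text
{'fx': 392.2872812064818, 'fy': 392.2872812064818, 'cx': 279.6795829999316, 'cy': 210.6740849381795, 'xyz': array([ 0.38141026, -0.02247319,  1.13716742]), 'rotation': array([-0.69792422, -0.06676204,  0.0619711 ,  0.71035498])} {'fx': 404.96268914651677, 'fy': 404.96268914651677, 'cx': 277.45325425516177, 'cy': 207.8619253888451, 'xyz': array([0.2316574 , 0.69491258, 0.56141778]), 'rotation': array([-0.20896685, -0.10344995,  0.46636658,  0.8533072 ])}
{'clock': 0.0, 'qpos': array([-1.44601006e+00,  2.76602968e-01,  1.50612523e+00, -2.96823413e-05,
        1.36070739e+00, -1.21021686e-01]), 'qd': array([ 0.00099409, -0.00112781, -0.00054251,  0.00058247,  0.00151025,
       -0.00022077]), 'effort': array([ 1.01680867e-03, -4.16759455e+01, -2.45801353e+01, -3.10552459e-04,
        1.08214360e-02, -1.51231955e-06]), 'position': array([ 0.13982669, -0.55719537,  0.23043832]), 'ee_rot': array([-9.21437257e-04,  9.92456006e-01,  1.22597826e-01, -1.62464322e-05]), 'contact_force': array([ 0.08478887, -0.47456358,  1.01997577]), 'moment': array([-0.04436812,  0.01662418, -0.05779968]), 'gripper_force': 0.0, 'width': 0.08530847766135885}
```

View pics/t1.png

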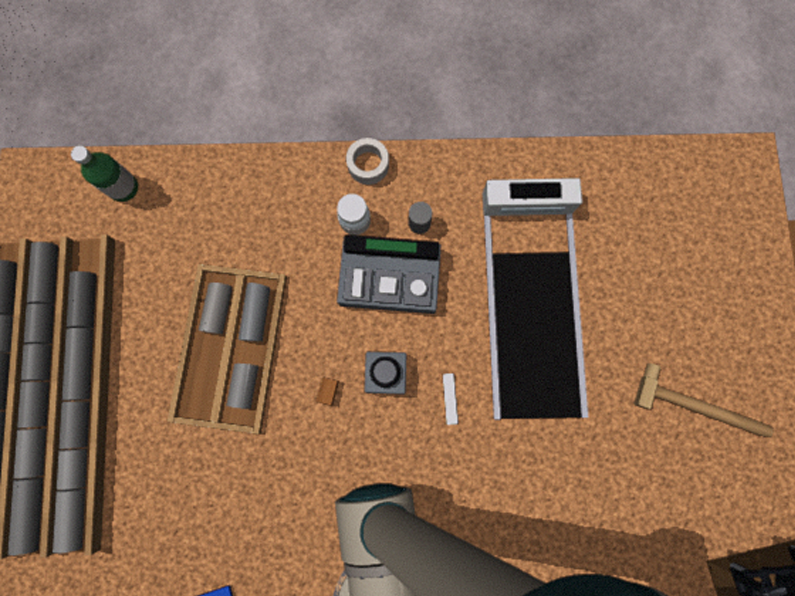

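View pics/s1.png

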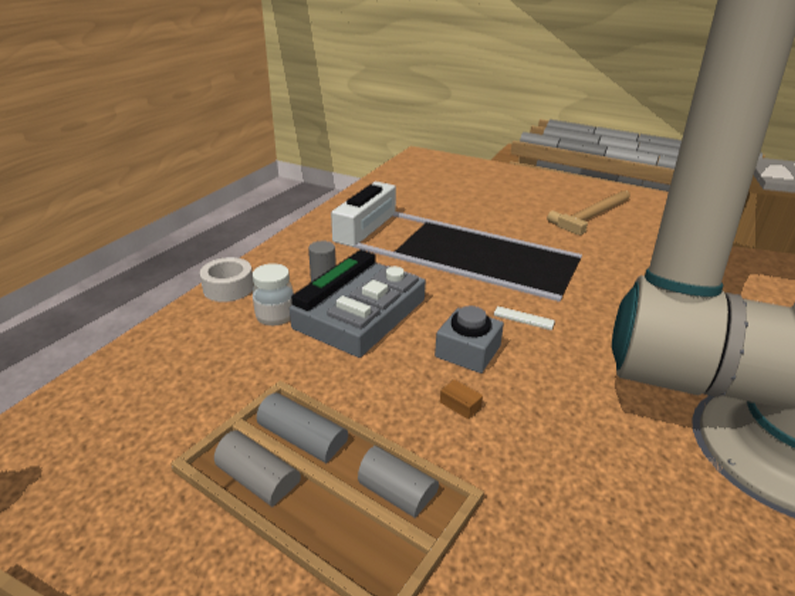

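The top view shows the box at left (about 140–200, 190–303 in raw pixels) holding three cores, the bed at right (345–412, 177–294), the keys from left to right as bar, square, round, and the start button at (271,262). Next I'll enlarge for accurate pixel readings.

Run:
```python
s=open('h.py').read()
s=s.replace("import numpy as np, cv2","import numpy as np, cv2\nfrom scipy.spatial.transform import Rotation as Ro\ndef RM(c):\n    return Ro.from_quat(c['rotation'],scalar_first=True).as_matrix()")
s=s.replace("np.array(c['rotation'])","RM(c)")
open('h.py','w').write(s)
from h import *
snap('top','t2.png',(115,180,215,310),4.6)
snap('top','t3.png',(230,160,420,302),4.2)
```

```text
(no output)
```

View pics/t2.png

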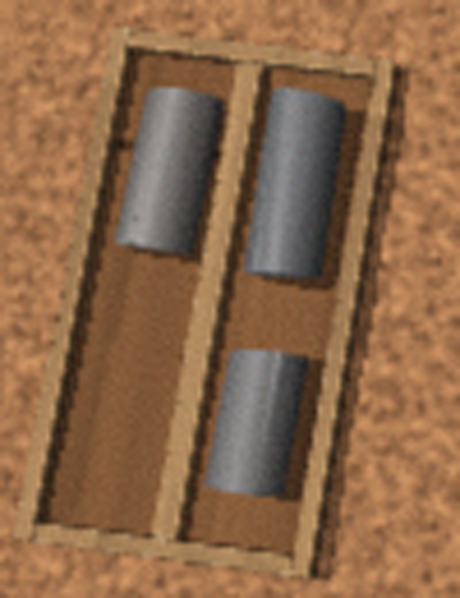

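View pics/t3.png

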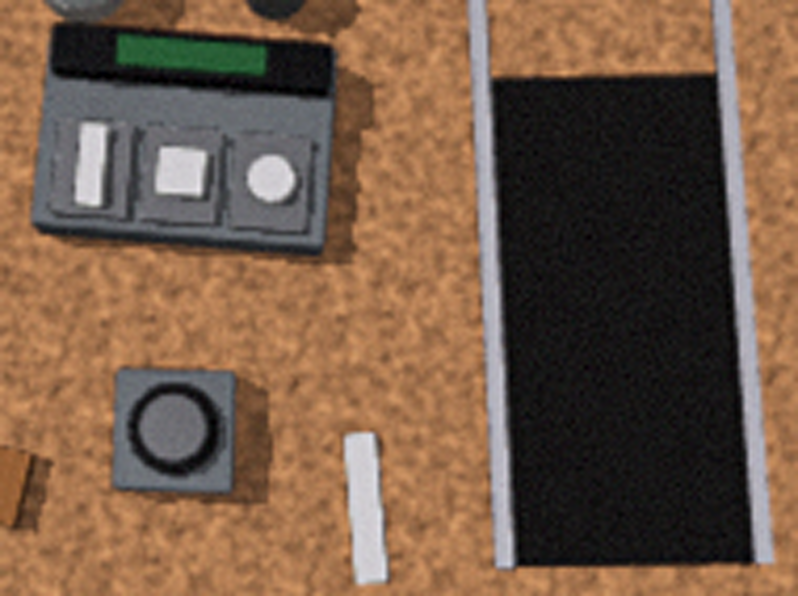

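```bash
cat > m.py <<'E'
from h import *
def f(pts,s,ox,oy,z): return np.array([pix('top',(u+.5)/s-.5+ox,(v+.5)/s-.5+oy,z) for u,v in pts])
def rep(n,P):
    L=((P[0]+P[1])-(P[2]+P[3]))/2; l=np.linalg.norm(L); w=np.linalg.norm((P[1]+P[2]-P[0]-P[3])/2)
    print(n,'c',P.mean(0).round(4),'len %.4f w %.4f ang %.2f'%(l,w,np.degrees(np.arctan2(L[1],L[0]))))
def tri(a,b):
    o1,d1=ray('top',*a);o2,d2=ray('side',*b)
    t=np.linalg.lstsq(np.c_[d1,-d2],o2-o1,rcond=None)[0]
    p,q=o1+d1*t[0],o2+d2*t[1]; return ((p+q)/2).round(4),(p-q).round(4)
E
python3 - <<'E'
from m import *
T2=(4.6,115,180);T3=(4.2,230,160)
rep('box',f([(118,30),(392,62),(310,577),(20,535)],*T2,.016))
rep('L',f([(147,88),(221,97),(193,254),(116,244)],*T2,.022))
rep('TR',f([(272,88),(346,97),(321,278),(246,272)],*T2,.022))
rep('BR',f([(233,350),(308,355),(286,495),(206,489)],*T2,.022))
rep('bed',f([(494,79),(716,74),(753,562),(516,565)],*T3,.006))
rep('console',f([(54,25),(333,45),(322,254),(34,228)],*T3,.045))
rep('scale',f([(345,434),(375,433),(387,581),(358,584)],*T3,.008))
r=lambda u,v:((u+.5)/4.2-.5+230,(v+.5)/4.2-.5+160)
for n,a,b in [('bar',(92,164),(353,305)),('sq',(182,171),(376,289)),('round',(272,178),(396,272)),('start',(174,428),(471,316))]:
    print(n,tri(r(*a),(b[0]/1.42,b[1]/1.42)), pix('top',*r(*a),.06))
print('jar',pix('top',352/1.42,205/1.42,.085),'plug',pix('top',420/1.42,213/1.42,.07),'block',pix('top',328/1.42,391/1.42,.025))
E
```

```text
box c [0.4984 0.3271] len 0.3206 w 0.1790 ang -7.90
L c [0.5765 0.3544] len 0.1005 w 0.0483 ang -8.21
TR c [0.5669 0.2741] len 0.1164 w 0.0473 ang -6.20
BR c [0.4191 0.2931] len 0.0851 w 0.0478 ang -8.24
bed c [ 0.5155 -0.2972] len 0.3373 w 0.1578 ang -0.10
console c [ 0.6368 -0.0009] len 0.1440 w 0.1935 ang -5.02
scale c [ 0.3869 -0.1183] len 0.0991 w 0.0199 ang 2.92
bar (array([0.6148, 0.0613, 0.0639]), array([0.0003, 0.0001, 0.0001])) [0.61581212 0.06168527]
sq (array([0.6083, 0.001 , 0.062 ]), array([0.0023, 0.0009, 0.0005])) [0.60990399 0.00154151]
round (array([ 0.6019, -0.0587,  0.0648]), array([0.0021, 0.0008, 0.0004])) [ 0.60401064 -0.05845173]
start (array([0.4398, 0.009 , 0.0691]), array([-0.0017, -0.0004, -0.0001])) [0.43947606 0.00908723]
jar [0.76700683 0.06937496] plug [ 0.75295187 -0.06566136] block [0.40484776 0.12282035]
```

The pieces are b (left row), c (right row, far end) and a (right row, near end), with the box at about -8°. I'm moving above core_a now.

apply_moves(steps=[16,28,0,-22.2,16,28,0,-22.2,16,28,0,-22.2,16,28,0,-22.2,16,28,0,-22.2,16,28,0,-22.2,16,28,0,-22.2,16,28,0,-22.2], jaw=0, newtons=60)

```text
clock: 0.87
position: [0.3005, -0.2745, 0.2313]
ee_rot: [-0.001, 0.998, -0.07, 0.0]
contact_force: [0.9, -0.7, -1.0]
width: 0.085
gripper_force: 0.0
```

apply_moves(steps=[2,30,0,0,2,30,0,0,2,30,0,0,2,30,0,0,2,30,0,0,2,30,0,0,2,30,0,0,2,30,0,0])

```text
clock: 1.53
position: [0.3188, 0.0281, 0.2314]
ee_rot: [-0.002, 0.998, -0.067, 0.0]
contact_force: [0.8, -0.5, 0.4]
width: 0.0856
gripper_force: 0.0
```

apply_moves(steps=[9.9,27,-13,0,9.9,27,-13,0,9.9,27,-13,0,9.9,27,-13,0,9.9,27,-13,0,9.9,27,-13,0,9.9,27,-13,0,9.9,27,-13,0])

```text
clock: 2.2
position: [0.4195, 0.2957, 0.0994]
ee_rot: [-0.0, 0.998, -0.07, -0.0]
contact_force: [0.7, 0.5, 0.6]
width: 0.0856
gripper_force: 0.0
```

```bash
cat >> h.py <<'E'
def st():
    s=get_state(); R=Ro.from_quat(s['ee_rot'],scalar_first=True).as_matrix()
    print('t',round(s['clock'],2),'p',s['position'].round(4),'yaw',round(np.degrees(np.arctan2(R[1,0],R[0,0])),2),'q6',s['qpos'][5].round(3),'F',s['contact_force'].round(2),'w',round(s['width'],4),'g',round(s['gripper_force'],1))
E
python3 - <<'E'
from h import *
st(); snap('side','s2.png',(120,220,420,420),2.6)
E
```

```text
t 2.2 p [0.4195 0.2957 0.0994] yaw -8.01 q6 2.188 F [0.71 0.47 0.65] w 0.0856 g 0.0
```

View pics/s2.png

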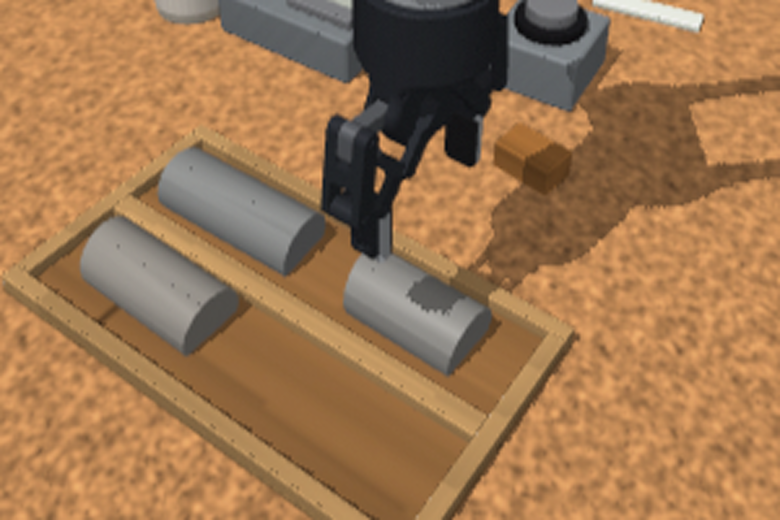

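The side view shows the gripper above core_a, whose centre is near crop pixel (420,310), with its closing line across the core. I'll go down and grip.

apply_moves(steps=[0,-0.2,-6,0,0,-0.2,-6,0,0,-0.2,-8.4,0,0,-0.2,-8.4,0,0,-0.2,-8.4,0,0,-0.2,-8.4,0])

```text
clock: 2.75
position: [0.4197, 0.2905, 0.0183]
ee_rot: [-0.0, 0.997, -0.071, 0.001]
contact_force: [-0.6, -0.1, -1.0]
width: 0.0851
gripper_force: 0.0
```

apply_moves(steps=[0,0,0,0,0,0,0,0,0,0,0,0,0,0,0,0,0,0,0,0,0,0,0,0,0,0,0,0,0,0,0,0], jaw=255, newtons=60)

```text
clock: 3.42
position: [0.4201, 0.2913, 0.0193]
ee_rot: [-0.001, 0.997, -0.071, 0.002]
contact_force: [-1.8, 0.3, 9.4]
width: 0.0429
gripper_force: 58.2
```

Run:
```python
from h import *
st()
```

```text
t 3.42 p [0.4201 0.2913 0.0193] yaw -8.15 q6 2.182 F [-1.82  0.27  9.43] w 0.0429 g 58.2
```

apply_moves(steps=[0,0,0,0,0,0,0,0,0,0,0,0,0,0,0,0,0,0,-0.8,0,0,0,-0.8,0,0,0,-0.8,0,0,0,-0.8,0], jaw=0)

```text
clock: 4.08
position: [0.4187, 0.2901, 0.0089]
ee_rot: [0.0, 0.997, -0.071, -0.0]
contact_force: [-0.6, -0.1, 1.0]
width: 0.0856
gripper_force: 0.0
```

apply_moves(steps=[0,0,0,0,0,0,0,0,0,0,0,0,0,0,0,0,0,0,0,0,0,0,0,0,0,0,0,0,0,0,0,0], jaw=255, newtons=60)

```text
clock: 4.75
position: [0.4186, 0.2851, 0.0131]
ee_rot: [0.005, 0.998, -0.068, 0.0]
contact_force: [-3.8, -18.7, 36.6]
width: 0.0461
gripper_force: 66.9
```

Run:
```python
from h import *
st()
```

```text
t 4.75 p [0.4186 0.2851 0.0131] yaw -7.8 q6 2.182 F [ -3.85 -18.73  36.64] w 0.0461 g 66.9
```

apply_moves(steps=[0,0,0.6,0,0,0,0.6,0,0,0,1,0,0,0,1.5,0,0,0,2,0,0,0,3,0,0,0,3,0,0,0,3,0])

```text
clock: 5.42
position: [0.4195, 0.2907, 0.04]
ee_rot: [-0.0, 0.998, -0.071, 0.001]
contact_force: [-0.5, 0.1, -2.3]
width: 0.0454
gripper_force: 61.8
```

Run:
```python
from h import *
st(); snap('side','s3.png',(120,220,420,420),2.6)
```

```text
t 5.42 p [0.4195 0.2907 0.04  ] yaw -8.1 q6 2.182 F [-0.54  0.1  -2.27] w 0.0454 g 61.8
```

View pics/s3.png

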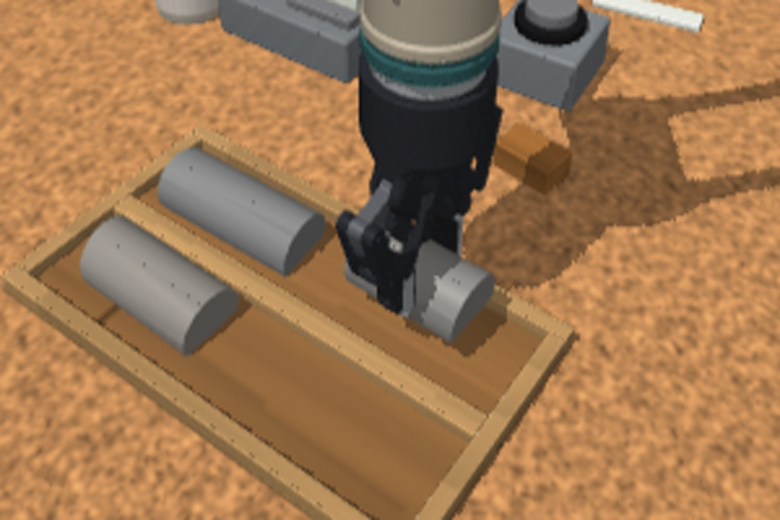

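Core_a is lifted cleanly. I'll carry it low around the front to the bed.

apply_moves(steps=[0,0,3,0,-12,-13,3,0,-12,-13,3,0,-12,-13,3,0,-12,-13,3,0,-12,-13,3,0])

```text
clock: 5.97
position: [0.2901, 0.1562, 0.0679]
ee_rot: [0.003, 0.997, -0.071, -0.005]
contact_force: [-1.5, 0.1, -2.9]
width: 0.0449
gripper_force: 63.1
```

apply_moves(steps=[0,-31,0,4,0,-31,0,4,0,-31,0,4,0,-31,0,4,0,-31,0,4,0,-31,0,4,0,-31,0,4,0,-31,0,4])

```text
clock: 6.63
position: [0.3, -0.1549, 0.0699]
ee_rot: [0.002, 0.999, -0.038, 0.002]
contact_force: [1.3, 0.1, -3.0]
width: 0.0454
gripper_force: 64.8
```

apply_moves(steps=[12,-18.5,0,4,12,-18.5,0,4,12,-18.5,0,4,12,-18.5,0,4,12,-18.5,0,4,12,-18.5,0,4,12,-18.5,-3,4,12,-18.5,-3,4])

```text
clock: 7.3
position: [0.4174, -0.3337, 0.0354]
ee_rot: [-0.003, 1.0, -0.002, -0.003]
contact_force: [-1.3, 1.5, -3.2]
width: 0.0452
gripper_force: 64.8
```

Run:
```python
from h import *
st()
```

```text
t 7.3 p [ 0.4174 -0.3337  0.0354] yaw -0.17 q6 0.769 F [-1.33  1.48 -3.24] w 0.0452 g 64.8
```

apply_moves(steps=[0,0,-1.5,0,0,0,-2.1,0,0,0,-2.3,0,0,0,-2.4,0,0,0,-2.4,0])

```text
clock: 7.72
position: [0.419, -0.3346, 0.0158]
ee_rot: [0.0, 1.0, -0.001, 0.0]
contact_force: [0.7, -0.2, -1.7]
width: 0.0452
gripper_force: 64.8
```

Run:
```python
from h import *
st()
```

```text
t 7.72 p [ 0.419  -0.3346  0.0158] yaw -0.1 q6 0.769 F [ 0.7  -0.16 -1.72] w 0.0452 g 64.8
```

Nearly touching; two more mm, then release and rise.

apply_moves(steps=[0,0,-0.1,0,0,0,-0.2,0,0,0,-0.2,0,0,0,-0.2,0])

```text
clock: 8.05
position: [0.419, -0.3348, 0.0137]
ee_rot: [0.0, 1.0, -0.001, 0.0]
contact_force: [0.8, 0.1, -2.7]
width: 0.045
gripper_force: 64.8
```

apply_moves(steps=[0,0,0,0,0,0,0,0,0,0,0,0,0,0,0,0,0,0,0,0,0,0,4,0,0,0,8,0,0,0,8,0], jaw=0)

```text
clock: 8.72
position: [0.4226, -0.3385, 0.1]
ee_rot: [0.005, 1.0, -0.001, 0.005]
contact_force: [0.9, -1.6, 0.3]
width: 0.0855
gripper_force: 0.0
```

Run:
```python
from h import *
st()
```

```text
t 8.72 p [ 0.4226 -0.3385  0.1   ] yaw -0.11 q6 0.769 F [ 0.92 -1.65  0.25] w 0.0855 g 0.0
```

apply_moves(steps=[4,0,3,-4,5,23,3,-4,5,23,3,-4,5,23,3,-4,5,23,3,-4,5,23,3,-4,5,23,3,-4,5,23,3,-4])

```text
clock: 9.38
position: [0.4682, -0.1003, 0.1234]
ee_rot: [-0.001, 0.999, -0.034, -0.0]
contact_force: [0.3, -0.1, -0.2]
width: 0.0857
gripper_force: 0.0
```

apply_moves(steps=[5,23,0,-4,5,23,0,-4,5,23,0,-4,5,23,0,-4,5,23,0,-4,5,23,0,-4,5,23,0,-4])

```text
clock: 9.97
position: [0.5208, 0.1295, 0.1234]
ee_rot: [-0.001, 0.998, -0.069, 0.001]
contact_force: [0.1, -0.7, 0.2]
width: 0.0854
gripper_force: 0.0
```

apply_moves(steps=[5.7,23,-3,0,5.7,23,-3,0,5.7,23,-3,0,5.7,23,-3,0,5.7,23,-3,0,5.7,23,-3,0,5.7,23,-5,0,5.7,23,-5,0])

```text
clock: 10.63
position: [0.5747, 0.3549, 0.0695]
ee_rot: [0.002, 0.998, -0.07, -0.002]
contact_force: [-0.6, -0.6, -0.8]
width: 0.0852
gripper_force: 0.0
```

Run:
```python
from h import *
st(); snap('top','t4.png',(100,170,440,310),2.35)
```

```text
t 10.63 p [0.5747 0.3549 0.0695] yaw -8.01 q6 2.162 F [-0.64 -0.6  -0.85] w 0.0852 g 0.0
```

View pics/t4.png

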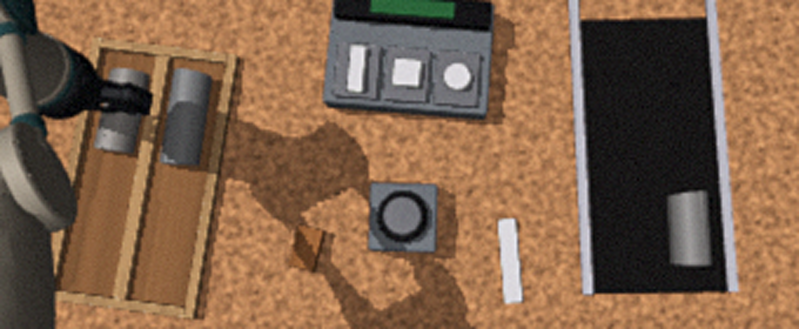

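Core_a lies on the bed at crop pixel (688,229), with b and c undisturbed. Going down on b.

apply_moves(steps=[0,0,-4,0,0,0,-5.4,0,0,0,-5.4,0,0,0,-5.4,0,0,0,-5.4,0])

```text
clock: 11.1
position: [0.5773, 0.3546, 0.0212]
ee_rot: [-0.001, 0.997, -0.071, 0.001]
contact_force: [0.3, 0.5, 1.4]
width: 0.0857
gripper_force: 0.0
```

apply_moves(steps=[0,0,0,0,0,0,0,0,0,0,0,0,0,0,0,0,0,0,0,0,0,0,0,0,0,0,0,0,0,0,0,0], jaw=255, newtons=60)

```text
clock: 11.77
position: [0.5765, 0.3551, 0.0212]
ee_rot: [0.0, 0.998, -0.071, 0.001]
contact_force: [-1.3, -2.1, 6.4]
width: 0.0418
gripper_force: 58.1
```

Run:
```python
from h import *
st()
```

```text
t 11.77 p [0.5765 0.3551 0.0212] yaw -8.09 q6 2.163 F [-1.26 -2.14  6.42] w 0.0418 g 58.1
```

apply_moves(steps=[0,0,0,0,0,0,0,0,0,0,0,0,0,0,0,0,0,0,-0.8,0,0,0,-0.8,0,0,0,-0.8,0,0,0,-0.8,0], jaw=0)

```text
clock: 12.43
position: [0.5757, 0.3552, 0.0108]
ee_rot: [0.0, 0.997, -0.071, -0.0]
contact_force: [-0.4, -0.3, 0.5]
width: 0.0852
gripper_force: 0.0
```

apply_moves(steps=[0,0,0,0,0,0,0,0,0,0,0,0,0,0,0,0,0,0,0,0,0,0,0,0,0,0,0,0,0,0,0,0], jaw=255, newtons=60)

```text
clock: 13.1
position: [0.5763, 0.3535, 0.0136]
ee_rot: [0.001, 0.998, -0.07, 0.001]
contact_force: [-1.3, -5.5, 10.7]
width: 0.0449
gripper_force: 62.8
```

apply_moves(steps=[0,0,0.3,0,0,0,0.6,0,0,0,1,0,0,0,2,0,0,0,4,0,0,0,4,0,0,0,4,0,0,0,4,0])

```text
clock: 13.77
position: [0.5756, 0.3552, 0.051]
ee_rot: [0.0, 0.997, -0.071, -0.0]
contact_force: [-0.9, -0.5, -2.9]
width: 0.0451
gripper_force: 62.0
```

Run:
```python
from h import *
st()
```

```text
t 13.77 p [0.5756 0.3552 0.051 ] yaw -8.11 q6 2.162 F [-0.95 -0.48 -2.92] w 0.0451 g 62.0
```

apply_moves(steps=[0,0,4,0,-14,-11,4,0,-14,-11,4,0,-14,-11,4,0,-14,-11,4,0,-14,-11,4,0,-14,-11,4,0])

```text
clock: 14.35
position: [0.4302, 0.2424, 0.0901]
ee_rot: [0.002, 0.997, -0.071, -0.003]
contact_force: [0.5, -0.3, -3.2]
width: 0.0448
gripper_force: 63.4
```

apply_moves(steps=[-13.6,-17,0,0,-13.6,-17,0,0,-13.6,-17,0,0,-13.6,-17,0,0,-13.6,-17,0,0,-13.6,-17,0,0,-13.6,-17,0,0])

```text
clock: 14.93
position: [0.2977, 0.0739, 0.0909]
ee_rot: [0.0, 0.997, -0.072, -0.001]
contact_force: [0.9, 0.7, -3.3]
width: 0.0451
gripper_force: 63.6
```

apply_moves(steps=[0,-25,0,4,0,-25,0,4,0,-25,0,4,0,-25,0,4,0,-25,0,4,0,-25,0,4,0,-25,0,4])

```text
clock: 15.52
position: [0.3046, -0.1843, 0.0925]
ee_rot: [0.004, 0.999, -0.039, 0.004]
contact_force: [1.1, -0.1, -2.2]
width: 0.0451
gripper_force: 63.7
```

apply_moves(steps=[21.5,-8.5,0,4,21.5,-8.5,0,4,21.5,-8.5,0,4,21.5,-8.5,0,4,21.5,-8.5,0,4,21.5,-8.5,0,4,21.5,-8.5,-4,4,21.5,-8.5,-4,4])

```text
clock: 16.18
position: [0.516, -0.2584, 0.0456]
ee_rot: [-0.002, 1.0, -0.0, -0.003]
contact_force: [-2.6, 0.9, -5.2]
width: 0.045
gripper_force: 63.7
```

Run:
```python
from h import *
st()
```

```text
t 16.18 p [ 0.516  -0.2584  0.0456] yaw -0.05 q6 0.986 F [-2.59  0.92 -5.23] w 0.045 g 63.7
```

apply_moves(steps=[0,0,-2.5,0,0,0,-3.3,0,0,0,-3.5,0,0,0,-3.6,0,0,0,-3.7,0,0,0,-3.7,0,0,0,-3.7,0])

```text
clock: 16.77
position: [0.5156, -0.2602, 0.0155]
ee_rot: [0.001, 1.0, -0.001, 0.001]
contact_force: [0.9, -0.4, -2.8]
width: 0.0449
gripper_force: 63.7
```

Run:
```python
from h import *
st()
```

```text
t 16.77 p [ 0.5156 -0.2602  0.0155] yaw -0.12 q6 0.985 F [ 0.87 -0.39 -2.8 ] w 0.0449 g 63.7
```

apply_moves(steps=[0,0,-0.2,0,0,0,-0.3,0,0,0,-0.3,0])

```text
clock: 17.02
position: [0.5157, -0.2603, 0.0136]
ee_rot: [0.001, 1.0, -0.001, 0.001]
contact_force: [-1.8, 1.6, 7.5]
width: 0.045
gripper_force: 64.9
```

apply_moves(steps=[0,0,0,0,0,0,0,0,0,0,0,0,0,0,0,0,0,0,0,0,0,0,4,0,0,0,8,0,0,0,11,0], jaw=0)

```text
clock: 17.68
position: [0.5154, -0.2601, 0.1234]
ee_rot: [0.0, 1.0, -0.001, 0.001]
contact_force: [1.5, 0.3, 0.3]
width: 0.0853
gripper_force: 0.0
```

apply_moves(steps=[2.6,26.7,0,-4,2.6,26.7,0,-4,2.6,26.7,0,-4,2.6,26.7,0,-4,2.6,26.7,0,-4,2.6,26.7,0,-4,2.6,26.7,0,-4,2.6,26.7,0,-4])

```text
clock: 18.35
position: [0.5407, 0.0114, 0.1212]
ee_rot: [-0.001, 0.999, -0.034, -0.0]
contact_force: [0.1, -1.0, -0.2]
width: 0.0856
gripper_force: 0.0
```

apply_moves(steps=[2.6,26.7,0,-4,2.6,26.7,0,-4,2.6,26.7,0,-4,2.6,26.7,0,-4,2.6,26.7,0,-4,2.6,26.7,0,-4,2.6,26.7,-4,-4,2.6,26.7,-5,-4])

```text
clock: 19.02
position: [0.5665, 0.2772, 0.0684]
ee_rot: [-0.0, 0.998, -0.069, -0.001]
contact_force: [-1.3, -1.1, -0.2]
width: 0.0855
gripper_force: 0.0
```

apply_moves(steps=[0,0,0,0,0,0,0,0])

```text
clock: 19.18
position: [0.5666, 0.2732, 0.0704]
ee_rot: [0.001, 0.997, -0.071, -0.001]
contact_force: [0.3, 0.2, -0.1]
width: 0.0855
gripper_force: 0.0
```

Run:
```python
from h import *
st(); snap('top','t5.png',(100,170,440,310),2.35)
```

```text
t 19.18 p [0.5666 0.2732 0.0704] yaw -8.12 q6 2.052 F [ 0.32  0.19 -0.15] w 0.0855 g 0.0
```

View pics/t5.png

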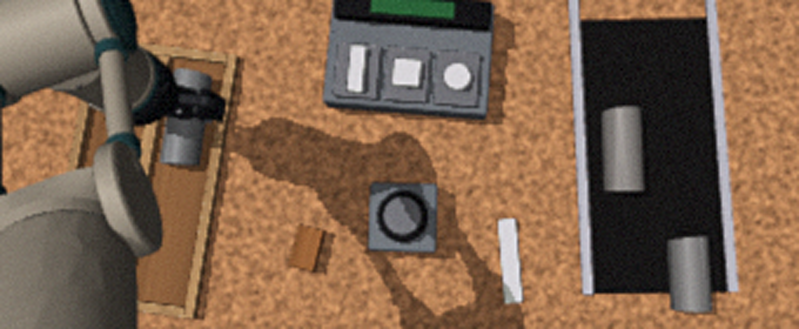

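Core_b is on the bed at crop pixel (623,149), but core_a has been knocked toward the robot to (690,274) and overhangs the bed's end. I'll place c first, then put a back.

apply_moves(steps=[0,0,-4,0,0,0,-5.9,0,0,0,-5.9,0,0,0,-5.9,0,0,0,-5.9,0])

```text
clock: 19.65
position: [0.5689, 0.274, 0.0145]
ee_rot: [-0.001, 0.997, -0.071, 0.002]
contact_force: [0.7, -0.6, -0.3]
width: 0.0854
gripper_force: 0.0
```

apply_moves(steps=[0,0,0,0,0,0,0,0,0,0,0,0,0,0,0,0,0,0,0,0,0,0,0,0,0,0,0,0,0,0,0,0], jaw=255, newtons=60)

```text
clock: 20.32
position: [0.5678, 0.2745, 0.0141]
ee_rot: [-0.0, 0.998, -0.071, 0.001]
contact_force: [-0.8, -1.4, 6.5]
width: 0.0454
gripper_force: 60.6
```

apply_moves(steps=[0,0,0.3,0,0,0,0.6,0,0,0,1,0,0,0,2,0,0,0,4,0,0,0,4,0,0,0,4,0,0,0,4,0])

```text
clock: 20.98
position: [0.5666, 0.2741, 0.0521]
ee_rot: [0.0, 0.997, -0.071, -0.0]
contact_force: [0.1, 0.2, -3.3]
width: 0.0451
gripper_force: 62.1
```

Run:
```python
from m import *
st(); rep('a',f([(670,238),(707,236),(712,310),(672,312)],2.35,100,170,.022))
rep('b',f([(602,107),(641,106),(643,190),(605,192)],2.35,100,170,.022))
```

```text
t 20.98 p [0.5666 0.2741 0.0521] yaw -8.12 q6 2.053 F [ 0.1   0.2  -3.25] w 0.0451 g 62.1
a c [ 0.3674 -0.3298] len 0.0861 w 0.0457 ang -1.22
b c [ 0.5182 -0.2583] len 0.1033 w 0.0468 ang -1.53
```

apply_moves(steps=[0,0,4,0,-26.6,-17.4,4,0,-26.6,-17.4,4,0,-26.6,-17.4,4,0,-26.6,-17.4,4,0,-26.6,-17.4,4,0,-26.6,-17.4,4,0,-26.6,-17.4,4,0])

```text
clock: 21.65
position: [0.3201, 0.1136, 0.0915]
ee_rot: [0.0, 0.998, -0.07, -0.001]
contact_force: [0.9, -0.5, -2.1]
width: 0.0449
gripper_force: 63.7
```

apply_moves(steps=[0,-27.5,0,4,0,-27.5,0,4,0,-27.5,0,4,0,-27.5,0,4,0,-27.5,0,4,0,-27.5,0,4,0,-27.5,0,4,0,-27.5,0,4])

```text
clock: 22.32
position: [0.3244, -0.1665, 0.0925]
ee_rot: [0.002, 0.999, -0.039, 0.001]
contact_force: [2.5, 0.6, -2.9]
width: 0.045
gripper_force: 63.7
```

Run:
```python
from h import *
st()
```

```text
t 22.32 p [ 0.3244 -0.1665  0.0925] yaw -4.42 q6 0.986 F [ 2.5   0.57 -2.91] w 0.045 g 63.7
```

apply_moves(steps=[14.3,-8.5,0,4,14.3,-8.5,0,4,14.3,-8.5,0,4,14.3,-8.5,0,4,14.3,-8.5,0,4])

```text
clock: 22.73
position: [0.4747, -0.251, 0.0921]
ee_rot: [0.003, 1.0, -0.001, 0.005]
contact_force: [1.6, 0.0, -1.2]
width: 0.0456
gripper_force: 63.7
```

apply_moves(steps=[14.3,-8.5,0,0,14.3,-8.5,0,0,14.3,-8.5,0,0,14.3,-8.5,0,0,14.3,-8.5,0,0,14.3,-8.5,-4,0,14.3,-8.5,-6,0,14.3,-8.5,-6,0])

```text
clock: 23.4
position: [0.6042, -0.3267, 0.0254]
ee_rot: [-0.004, 1.0, -0.001, -0.006]
contact_force: [-1.2, 2.1, -2.9]
width: 0.045
gripper_force: 63.7
```

Run:
```python
from h import *
st()
```

```text
t 23.4 p [ 0.6042 -0.3267  0.0254] yaw -0.1 q6 0.976 F [-1.2   2.09 -2.89] w 0.045 g 63.7
```

apply_moves(steps=[0,0,-1,0,0,0,-1.4,0,0,0,-1.6,0,0,0,-1.8,0,0,0,-1.8,0])

```text
clock: 23.82
position: [0.6092, -0.3306, 0.0152]
ee_rot: [0.0, 1.0, -0.001, 0.001]
contact_force: [-0.3, -0.0, -2.6]
width: 0.0448
gripper_force: 63.7
```

Run:
```python
from h import *
st()
```

```text
t 23.82 p [ 0.6092 -0.3306  0.0152] yaw -0.12 q6 0.975 F [-0.25 -0.04 -2.62] w 0.0448 g 63.7
```

apply_moves(steps=[0,0,-0.2,0,0,0,-0.3,0,0,0,-0.3,0])

```text
clock: 24.07
position: [0.6096, -0.3309, 0.0141]
ee_rot: [0.001, 1.0, -0.001, 0.001]
contact_force: [-2.3, 0.0, 5.4]
width: 0.0454
gripper_force: 64.7
```

apply_moves(steps=[0,0,0,0,0,0,0,0,0,0,0,0,0,0,0,0,0,0,0,0,0,0,4,0,0,0,8,0,0,0,8,0], jaw=0)

```text
clock: 24.73
position: [0.6133, -0.3334, 0.0996]
ee_rot: [0.004, 1.0, -0.001, 0.006]
contact_force: [2.0, -1.3, 1.5]
width: 0.0856
gripper_force: 0.0
```

apply_moves(steps=[-24.4,0,0,0,-24.4,0,0,0,-24.4,0,0,0,-24.4,0,0,0,-24.4,0,0,0,-24.4,0,0,0,-24.4,0,0,0,-24.4,0,0,0])

```text
clock: 25.4
position: [0.3634, -0.3304, 0.0916]
ee_rot: [0.0, 1.0, -0.002, 0.0]
contact_force: [-0.2, -0.6, 1.2]
width: 0.0852
gripper_force: 0.0
```

Run:
```python
from h import *
st()
```

```text
t 25.4 p [ 0.3634 -0.3304  0.0916] yaw -0.27 q6 0.696 F [-0.22 -0.56  1.19] w 0.0852 g 0.0
```

apply_moves(steps=[0.1,0,-4,0,0.1,0,-7.8,0,0.1,0,-7.8,0,0.1,0,-7.8,0,0.1,0,-7.8,0])

```text
clock: 25.82
position: [0.3674, -0.3314, 0.0143]
ee_rot: [0.001, 1.0, -0.001, 0.001]
contact_force: [1.0, -0.8, -0.4]
width: 0.0854
gripper_force: 0.0
```

apply_moves(steps=[0,0,0,0,0,0,0,0,0,0,0,0,0,0,0,0,0,0,0,0,0,0,0,0,0,0,0,0,0,0,0,0], jaw=255, newtons=60)

```text
clock: 26.48
position: [0.3667, -0.3313, 0.0152]
ee_rot: [0.001, 1.0, -0.001, 0.001]
contact_force: [-0.6, -0.3, 8.9]
width: 0.045
gripper_force: 59.9
```

apply_moves(steps=[0,0,1,0,0,0,2,0,2.5,0,2,0,5.5,0,2,0,5.5,0,2,0,5.5,0,1,0,5.5,0,0.4,0,5.5,0,0.4,0])

```text
clock: 27.15
position: [0.4192, -0.3292, 0.0157]
ee_rot: [-0.001, 1.0, -0.001, -0.001]
contact_force: [-0.1, -0.2, -2.9]
width: 0.044
gripper_force: 62.3
```

Run:
```python
from h import *
st()
```

```text
t 27.15 p [ 0.4192 -0.3292  0.0157] yaw -0.13 q6 0.777 F [-0.09 -0.25 -2.92] w 0.044 g 62.3
```

apply_moves(steps=[0,0,-0.2,0,0,0,-0.2,0,0,0,-0.2,0])

```text
clock: 27.4
position: [0.4194, -0.3296, 0.0154]
ee_rot: [-0.001, 1.0, -0.001, -0.001]
contact_force: [-1.3, 1.9, 1.7]
width: 0.0447
gripper_force: 62.9
```

apply_moves(steps=[0,0,0,0,0,0,0,0,0,0,0,0,0,0,0,0,0,0,0,0,0,0,4,0,0,0,8,0,0,0,11,0], jaw=0)

```text
clock: 28.07
position: [0.4213, -0.3309, 0.1276]
ee_rot: [0.001, 1.0, -0.001, 0.001]
contact_force: [1.1, -1.2, 0.8]
width: 0.0854
gripper_force: 0.0
```

apply_moves(steps=[9,13.5,0,0,9,13.5,0,0,9,13.5,0,0,9,13.5,0,0,9,13.5,0,0], jaw=255)

```text
clock: 28.48
position: [0.514, -0.1901, 0.1256]
ee_rot: [-0.001, 1.0, 0.001, 0.001]
contact_force: [0.4, -0.8, 0.2]
width: 0.0258
gripper_force: 0.0
```

apply_moves(steps=[9.2,13.5,0,0,9.2,13.5,0,0,9.2,13.5,0,0,9.2,13.5,0,0,9.2,13.5,0,0,9.2,13.5,0,0,9.2,13.5,0,0])

```text
clock: 29.07
position: [0.6022, -0.0608, 0.1249]
ee_rot: [0.0, 1.0, -0.001, -0.001]
contact_force: [0.3, -0.0, 0.6]
width: 0.0001
gripper_force: 0.0
```

Run:
```python
from h import *
st(); snap('top','t6.png',(220,150,440,310),3.5)
```

```text
t 29.07 p [ 0.6022 -0.0608  0.1249] yaw -0.07 q6 1.358 F [ 0.26 -0.05  0.64] w 0.0001 g 0.0
```

View pics/t6.png

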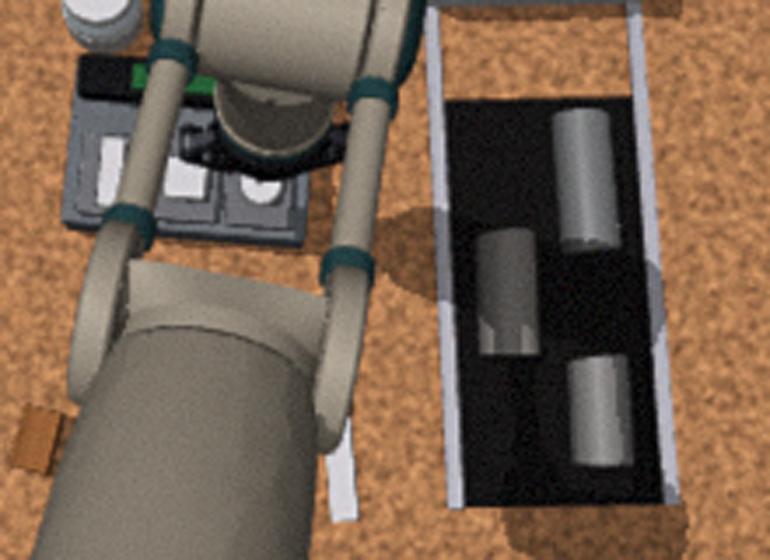

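All three cores now lie wholly on the bed, at crop pixels (585,180), (508,292) and (598,410). Next is the round key.

apply_moves(steps=[0,0,-4,0,0,0,-5.8,0,0,0,-6.3,0,0,0,-6.6,0,0,0,-6.6,0,0,0,-6.6,0])

```text
clock: 29.62
position: [0.6015, -0.0619, 0.0607]
ee_rot: [0.0, 1.0, -0.002, -0.001]
contact_force: [-2.3, 0.2, 4.6]
width: -0.0
gripper_force: 2.0
```

apply_moves(steps=[0,0,-0.2,0,0,0,-0.2,0,0,0,-0.2,0])

```text
clock: 29.87
position: [0.602, -0.0618, 0.0599]
ee_rot: [0.001, 1.0, -0.001, -0.0]
contact_force: [-5.3, 0.3, 12.9]
width: 0.0003
gripper_force: 6.5
```

apply_moves(steps=[0,0,-0.2,0,0,0,-0.2,0,0,0,-0.2,0])

```text
clock: 30.12
position: [0.6021, -0.0619, 0.0597]
ee_rot: [0.001, 1.0, -0.001, 0.0]
contact_force: [-8.5, -0.9, 22.5]
width: -0.0
gripper_force: 11.3
```

Bottomed out at 22 N. Releasing, then the square key and the bar key in the same way.

apply_moves(steps=[0,0,3,0,0,0,3,0,0.6,6.2,3,0,0.6,6.2,3,0,0.6,6.2,3,0,0.6,6.2,3,0])

```text
clock: 30.62
position: [0.6092, 0.0018, 0.0857]
ee_rot: [0.0, 1.0, -0.0, 0.001]
contact_force: [-0.2, -0.5, 1.3]
width: -0.0001
gripper_force: 0.0
```

apply_moves(steps=[0,0,-1.5,0,0,0,-2.2,0,0,0,-2.7,0,0,0,-2.9,0,0,0,-3,0,0,0,-3,0,0,0,-3,0])

```text
clock: 31.2
position: [0.6093, 0.0003, 0.0597]
ee_rot: [0.001, 1.0, -0.001, 0.001]
contact_force: [-6.4, 0.7, 23.8]
width: 0.0
gripper_force: 12.0
```

apply_moves(steps=[0,0,3,0,0,0,3,0,0.6,6,3,0,0.6,6,3,0,0.6,6,3,0,0.6,6,3,0])

```text
clock: 31.7
position: [0.6147, 0.0615, 0.085]
ee_rot: [0.0, 1.0, -0.0, -0.0]
contact_force: [0.5, -0.8, 0.2]
width: -0.0002
gripper_force: 0.0
```

Run:
```python
from h import *
st()
```

```text
t 31.7 p [0.6147 0.0615 0.085 ] yaw -0.05 q6 1.56 F [ 0.45 -0.79  0.2 ] w -0.0002 g 0.0
```

apply_moves(steps=[0,0,-1.5,0,0,0,-2.2,0,0,0,-2.7,0,0,0,-2.9,0,0,0,-3,0,0,0,-3,0,0,0,-3,0])

```text
clock: 32.28
position: [0.615, 0.0602, 0.0597]
ee_rot: [0.001, 1.0, -0.001, 0.001]
contact_force: [-7.0, -1.1, 25.2]
width: 0.0
gripper_force: 12.2
```

apply_moves(steps=[0,0,4,0,0,0,5,0,-17.5,-5.2,5,0,-17.5,-5.2,5,0,-17.5,-5.2,5,0,-17.5,-5.2,5,0,-17.5,-5.2,5,0,-17.5,-5.2,5,0])

```text
clock: 32.95
position: [0.4341, 0.0086, 0.1048]
ee_rot: [0.0, 1.0, -0.002, -0.003]
contact_force: [0.5, -0.0, 0.0]
width: 0.0001
gripper_force: 0.0
```

apply_moves(steps=[0,0,-2,0,0,0,-3,0,0,0,-3.6,0,0,0,-4,0,0,0,-4.2,0,0,0,-4.2,0])

```text
clock: 33.45
position: [0.4408, 0.0089, 0.0658]
ee_rot: [0.001, 1.0, -0.001, 0.0]
contact_force: [-6.4, -1.0, 22.7]
width: 0.0003
gripper_force: 11.6
```

Run:
```python
from h import *
st()
```

```text
t 33.45 p [0.4408 0.0089 0.0658] yaw -0.09 q6 1.436 F [-6.43 -1.05 22.72] w 0.0003 g 11.6
```

apply_moves(steps=[0,0,-0.1,0,0,0,-0.2,0,0,0,-0.2,0])

```text
clock: 33.7
position: [0.4408, 0.0089, 0.0655]
ee_rot: [0.001, 1.0, -0.001, 0.001]
contact_force: [-10.2, -1.5, 39.1]
width: -0.0002
gripper_force: 19.8
```

apply_moves(steps=[0,0,3,0,0,0,6,0,0,0,6,0,0,0,6,0,0,0,6,0], jaw=0)

```text
clock: 34.12
position: [0.4399, 0.0096, 0.121]
ee_rot: [0.0, 1.0, -0.001, -0.0]
contact_force: [-0.5, 0.1, -0.3]
width: 0.0603
gripper_force: 0.0
```

Run:
```python
from h import *
st(); snap('top','t7.png',(220,150,440,310),3.5)
```

```text
t 34.12 p [0.4399 0.0096 0.121 ] yaw -0.12 q6 1.436 F [-0.52  0.09 -0.34] w 0.0603 g 0.0
```

View pics/t7.png

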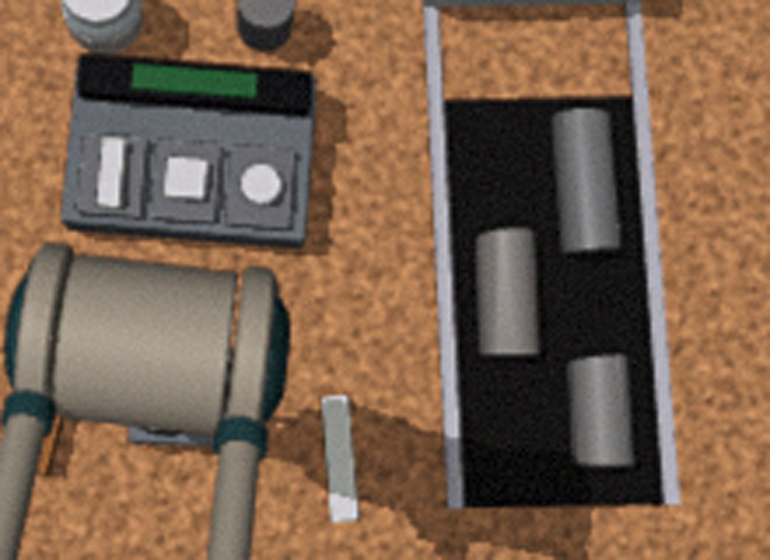

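The start button bottomed out and came back up, and the cores haven't moved. Now I fetch core_c back.

apply_moves(steps=[8.4,-17,0,0,8.4,-17,0,0,8.4,-17,0,0,8.4,-17,0,0,8.4,-17,0,0,8.4,-17,0,0])

```text
clock: 34.67
position: [0.5263, -0.1653, 0.1194]
ee_rot: [0.001, 1.0, -0.003, 0.0]
contact_force: [0.7, -0.5, -0.8]
width: 0.0854
gripper_force: 0.0
```

apply_moves(steps=[8.5,-17,0,0,8.5,-17,0,0,8.5,-17,0,0,8.5,-17,0,0,8.5,-17,0,0,8.5,-17,-4,0,8.5,-17,-6,0,8.5,-17,-6,0])

```text
clock: 35.33
position: [0.6044, -0.3274, 0.0537]
ee_rot: [-0.004, 1.0, -0.001, -0.006]
contact_force: [-1.3, 0.6, -1.2]
width: 0.0854
gripper_force: 0.0
```

apply_moves(steps=[0,0,0,0,0,0,0,0])

```text
clock: 35.5
position: [0.6091, -0.3299, 0.0617]
ee_rot: [0.0, 1.0, -0.001, 0.0]
contact_force: [0.3, -0.1, 1.3]
width: 0.0851
gripper_force: 0.0
```

Run:
```python
from h import *
st()
```

```text
t 35.5 p [ 0.6091 -0.3299  0.0617] yaw -0.09 q6 0.975 F [ 0.32 -0.07  1.29] w 0.0851 g 0.0
```

apply_moves(steps=[0,-0.1,-4,0,0,-0.1,-4.9,0,0,-0.1,-4.9,0,0,-0.1,-4.9,0,0,-0.1,-4.9,0])

```text
clock: 35.92
position: [0.61, -0.332, 0.0145]
ee_rot: [0.001, 1.0, -0.001, 0.001]
contact_force: [0.9, -0.4, -0.3]
width: 0.0854
gripper_force: 0.0
```

apply_moves(steps=[0,0,0,0,0,0,0,0,0,0,0,0,0,0,0,0,0,0,0,0,0,0,0,0,0,0,0,0,0,0,0,0], jaw=255, newtons=60)

```text
clock: 36.58
position: [0.6095, -0.3318, 0.0139]
ee_rot: [0.001, 1.0, -0.001, 0.001]
contact_force: [-0.7, -0.5, 5.8]
width: 0.0451
gripper_force: 61.7
```

apply_moves(steps=[0,0,0.3,0,0,0,0.6,0,0,0,1,0,0,0,2,0,0,0,4,0,0,0,7,0,0,0,8,0,0,0,8,0])

```text
clock: 37.25
position: [0.6111, -0.333, 0.0965]
ee_rot: [0.002, 1.0, -0.001, 0.003]
contact_force: [0.1, -0.5, -3.5]
width: 0.045
gripper_force: 62.1
```

Run:
```python
from h import *
st()
```

```text
t 37.25 p [ 0.6111 -0.333   0.0965] yaw -0.12 q6 0.974 F [ 0.09 -0.47 -3.52] w 0.045 g 62.1
```

apply_moves(steps=[-14.3,8.5,0,0,-14.3,8.5,0,0,-14.3,8.5,0,0,-14.3,8.5,0,0,-14.3,8.5,0,0])

```text
clock: 37.67
position: [0.4525, -0.237, 0.0885]
ee_rot: [-0.007, 1.0, -0.001, -0.009]
contact_force: [-1.8, 1.9, -4.5]
width: 0.0452
gripper_force: 62.2
```

apply_moves(steps=[-14.3,8.5,0,0,-14.3,8.5,0,0,-14.3,8.5,0,0,-14.3,8.5,0,0,-14.3,8.5,0,0])

```text
clock: 38.08
position: [0.3112, -0.1527, 0.0895]
ee_rot: [-0.006, 1.0, -0.001, -0.008]
contact_force: [-2.2, 1.9, -3.9]
width: 0.045
gripper_force: 62.4
```

apply_moves(steps=[0,27,0,-8,0,27,0,-8,0,27,0,-8,0,27,0,-8,0,27,0,-8,0,27,0,-8,0,27,0,-8,0,27,0,-8])

```text
clock: 38.75
position: [0.3224, 0.113, 0.0921]
ee_rot: [-0.001, 0.998, -0.068, -0.0]
contact_force: [-0.7, -0.7, -2.3]
width: 0.0455
gripper_force: 62.8
```

Run:
```python
from h import *
st()
```

```text
t 38.75 p [0.3224 0.113  0.0921] yaw -7.76 q6 1.834 F [-0.66 -0.67 -2.35] w 0.0455 g 62.8
```

apply_moves(steps=[24.3,16.5,0,0,24.3,16.5,0,0,24.3,16.5,0,0,24.3,16.5,0,0,24.3,16.5,0,0,24.3,16.5,0,0,24.3,16.5,0,0,24.3,16.5,0,0])

```text
clock: 39.42
position: [0.5746, 0.2775, 0.0911]
ee_rot: [-0.002, 0.997, -0.071, 0.004]
contact_force: [1.6, 0.2, -2.3]
width: 0.0449
gripper_force: 63.0
```

apply_moves(steps=[0,0,-3,0,0,0,-5,0,0,0,-5,0,0,0,-5,0])

```text
clock: 39.75
position: [0.5645, 0.2723, 0.0403]
ee_rot: [0.001, 0.997, -0.071, -0.002]
contact_force: [0.6, -0.8, -3.6]
width: 0.0451
gripper_force: 63.1
```

Run:
```python
from h import *
st()
```

```text
t 39.75 p [0.5645 0.2723 0.0403] yaw -8.15 q6 2.052 F [ 0.61 -0.8  -3.61] w 0.0451 g 63.1
```

apply_moves(steps=[0,0.1,-1.8,0,0,0.1,-2.3,0,0,0.1,-2.5,0,0,0.1,-2.7,0,0,0.1,-2.7,0])

```text
clock: 40.17
position: [0.5662, 0.2746, 0.0161]
ee_rot: [-0.0, 0.997, -0.071, 0.001]
contact_force: [-0.6, -0.4, -3.6]
width: 0.0453
gripper_force: 63.0
```

apply_moves(steps=[0,0,-0.1,0,0,0,-0.2,0,0,0,-0.2,0])

```text
clock: 40.42
position: [0.5663, 0.2747, 0.0139]
ee_rot: [-0.0, 0.997, -0.071, 0.001]
contact_force: [0.4, -0.1, -2.7]
width: 0.0452
gripper_force: 63.2
```

Run:
```python
from h import *
st()
```

```text
t 40.42 p [0.5663 0.2747 0.0139] yaw -8.11 q6 2.054 F [ 0.43 -0.12 -2.72] w 0.0452 g 63.2
```

Release, rise to about 0.12, and go to core_b at (0.5155, -0.260).

apply_moves(steps=[0,0,-0.1,0,0,0,-0.1,0,0,0,-0.1,0])

```text
clock: 40.67
position: [0.5663, 0.2747, 0.0138]
ee_rot: [-0.0, 0.997, -0.071, 0.001]
contact_force: [-1.3, -0.3, 4.8]
width: 0.0451
gripper_force: 64.1
```

apply_moves(steps=[0,0,0,0,0,0,0,0,0,0,0,0,0,0,0,0,0,0,0,0,0,0,4,0,0,0,8,0,0,0,11,0], jaw=0)

```text
clock: 41.33
position: [0.5665, 0.2748, 0.1245]
ee_rot: [-0.0, 0.997, -0.071, 0.001]
contact_force: [1.3, 0.4, -0.1]
width: 0.0854
gripper_force: 0.0
```

apply_moves(steps=[-2.5,-26.7,0,4,-2.5,-26.7,0,4,-2.5,-26.7,0,4,-2.5,-26.7,0,4,-2.5,-26.7,0,4,-2.5,-26.7,0,4,-2.5,-26.7,0,4,-2.5,-26.7,0,4])

```text
clock: 42.0
position: [0.5405, 0.0036, 0.1224]
ee_rot: [0.001, 0.999, -0.038, -0.0]
contact_force: [-0.3, 0.6, 0.4]
width: 0.0851
gripper_force: 0.0
```

apply_moves(steps=[-2.6,-26.7,0,4,-2.6,-26.7,0,4,-2.6,-26.7,0,4,-2.6,-26.7,0,4,-2.6,-26.7,0,4,-2.6,-26.7,0,4,-2.6,-26.7,-4,4,-2.6,-26.7,-6,4])

```text
clock: 42.67
position: [0.5157, -0.2635, 0.0614]
ee_rot: [0.001, 1.0, -0.003, 0.001]
contact_force: [-0.7, 1.4, -0.5]
width: 0.0852
gripper_force: 0.0
```

apply_moves(steps=[0,0,0,0,0,0,0,0])

```text
clock: 42.83
position: [0.5143, -0.2581, 0.0612]
ee_rot: [-0.001, 1.0, -0.001, -0.001]
contact_force: [-0.5, -0.3, -0.2]
width: 0.0853
gripper_force: 0.0
```

Run:
```python
from h import *
st(); snap('top','t8.png',(100,170,440,310),2.35)
```

```text
t 42.83 p [ 0.5143 -0.2581  0.0612] yaw -0.12 q6 0.986 F [-0.49 -0.32 -0.25] w 0.0853 g 0.0
```

View pics/t8.png

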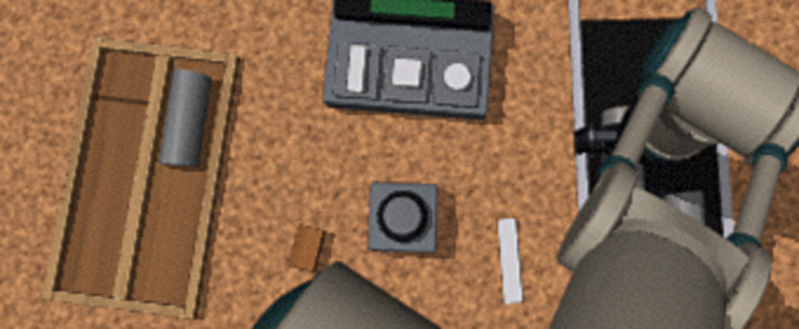

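Core_c is back in its row at crop pixel (185,117). Gripping b.

apply_moves(steps=[0.1,-0.1,-4,0,0.1,-0.1,-4.9,0,0.1,-0.1,-4.9,0,0.1,-0.1,-4.9,0,0.1,-0.1,-4.9,0])

```text
clock: 43.3
position: [0.517, -0.2605, 0.0151]
ee_rot: [0.001, 1.0, -0.001, 0.001]
contact_force: [-0.1, 0.0, 0.1]
width: 0.0853
gripper_force: 0.0
```

apply_moves(steps=[0,0,0,0,0,0,0,0,0,0,0,0,0,0,0,0,0,0,0,0,0,0,0,0,0,0,0,0,0,0,0,0], jaw=255, newtons=60)

```text
clock: 43.97
position: [0.5164, -0.2607, 0.0147]
ee_rot: [0.0, 1.0, -0.001, 0.001]
contact_force: [-0.1, 0.9, 6.6]
width: 0.0453
gripper_force: 60.5
```

apply_moves(steps=[0,0,0.3,0,0,0,0.6,0,0,0,1,0,0,0,2,0,0,0,4,0,0,0,7,0,0,0,8,0,0,0,8,0])

```text
clock: 44.63
position: [0.518, -0.2619, 0.0967]
ee_rot: [0.002, 1.0, -0.001, 0.003]
contact_force: [1.1, -0.9, -3.2]
width: 0.045
gripper_force: 62.0
```

Run:
```python
from h import *
st()
```

```text
t 44.63 p [ 0.518  -0.2619  0.0967] yaw -0.12 q6 0.985 F [ 1.12 -0.87 -3.19] w 0.045 g 62.0
```

apply_moves(steps=[-20.6,9.1,0,0,-20.6,9.1,0,0,-20.6,9.1,0,0,-20.6,9.1,0,0,-20.6,9.1,0,0,-20.6,9.1,0,0,-20.6,9.1,0,0])

```text
clock: 45.22
position: [0.3034, -0.1647, 0.0916]
ee_rot: [-0.003, 1.0, -0.001, -0.004]
contact_force: [0.2, 0.7, -2.7]
width: 0.0449
gripper_force: 62.2
```

apply_moves(steps=[0,25,0,-8,0,25,0,-8,0,25,0,-8,0,25,0,-8,0,25,0,-8,0,25,0,-8,0,25,0,-8,0,25,0,-8])

```text
clock: 45.88
position: [0.3095, 0.0832, 0.0929]
ee_rot: [-0.0, 0.998, -0.067, -0.0]
contact_force: [0.0, 0.4, -2.9]
width: 0.0447
gripper_force: 62.5
```

apply_moves(steps=[13.3,13.7,0,0,13.3,13.7,0,0,13.3,13.7,0,0,13.3,13.7,0,0,13.3,13.7,0,0,13.3,13.7,0,0])

```text
clock: 46.38
position: [0.4499, 0.2197, 0.093]
ee_rot: [-0.001, 0.997, -0.071, 0.003]
contact_force: [-0.0, 0.4, -2.8]
width: 0.0446
gripper_force: 62.7
```

apply_moves(steps=[13.3,13.7,0,0,13.3,13.7,0,0,13.3,13.7,0,0,13.3,13.7,0,0,13.3,13.7,0,0,13.3,13.7,0,0,13.3,13.7,0,0,13.3,13.7,0,0])

```text
clock: 47.05
position: [0.5754, 0.3518, 0.0917]
ee_rot: [0.001, 0.997, -0.072, -0.002]
contact_force: [0.8, -0.7, -2.8]
width: 0.0447
gripper_force: 62.8
```

Run:
```python
from h import *
st()
```

```text
t 47.05 p [0.5754 0.3518 0.0917] yaw -8.22 q6 2.161 F [ 0.78 -0.74 -2.78] w 0.0447 g 62.8
```

apply_moves(steps=[0,0.1,-4,0,0,0.1,-6.5,0,0,0.1,-7.2,0,0,0.1,-7.6,0,0,0.1,-7.6,0,0,0.1,-7.6,0])

```text
clock: 47.55
position: [0.5768, 0.3555, 0.0189]
ee_rot: [-0.001, 0.997, -0.071, 0.001]
contact_force: [0.1, 0.5, -3.3]
width: 0.045
gripper_force: 62.8
```

Run:
```python
from h import *
st()
```

```text
t 47.55 p [0.5768 0.3555 0.0189] yaw -8.15 q6 2.163 F [ 0.12  0.47 -3.3 ] w 0.045 g 62.8
```

apply_moves(steps=[0,0,-0.2,0,0,0,-0.3,0,0,0,-0.4,0,0,0,-0.4,0])

```text
clock: 47.88
position: [0.5765, 0.356, 0.0148]
ee_rot: [-0.0, 0.998, -0.071, 0.001]
contact_force: [-0.1, -0.8, 2.8]
width: 0.0452
gripper_force: 63.5
```

Run:
```python
from h import *
st()
```

```text
t 47.88 p [0.5765 0.356  0.0148] yaw -8.1 q6 2.163 F [-0.11 -0.84  2.85] w 0.0452 g 63.5
```

apply_moves(steps=[0,0,0,0,0,0,0,0,0,0,0,0,0,0,0,0,0,0,0,0,0,0,4,0,0,0,8,0,0,0,11,0], jaw=0)

```text
clock: 48.55
position: [0.5764, 0.3559, 0.1256]
ee_rot: [-0.0, 0.997, -0.071, 0.001]
contact_force: [1.4, -0.4, 0.9]
width: 0.0856
gripper_force: 0.0
```

apply_moves(steps=[-5.2,-22.9,0,0,-5.2,-22.9,0,0,-5.2,-22.9,0,0,-5.2,-22.9,0,0,-5.2,-22.9,0,0,-5.2,-22.9,0,0,-5.2,-22.9,0,0])

```text
clock: 49.13
position: [0.5219, 0.122, 0.1234]
ee_rot: [0.001, 0.997, -0.073, -0.001]
contact_force: [0.3, 0.2, -0.9]
width: 0.0854
gripper_force: 0.0
```

apply_moves(steps=[-5.2,-22.9,0,4,-5.2,-22.9,0,4,-5.2,-22.9,0,4,-5.2,-22.9,0,4,-5.2,-22.9,0,4,-5.2,-22.9,0,4,-5.2,-22.9,0,4])

```text
clock: 49.72
position: [0.4718, -0.1066, 0.1236]
ee_rot: [0.001, 0.999, -0.038, 0.0]
contact_force: [1.3, -0.7, 0.6]
width: 0.0855
gripper_force: 0.0
```

apply_moves(steps=[-5.3,-22.9,0,4,-5.3,-22.9,0,4,-5.3,-22.9,0,4,-5.3,-22.9,0,4,-5.3,-22.9,0,4,-5.3,-22.9,0,4,-5.3,-22.9,-4,4,-5.3,-22.9,-6,4])

```text
clock: 50.38
position: [0.4194, -0.3326, 0.0618]
ee_rot: [0.0, 1.0, -0.002, 0.0]
contact_force: [-0.9, 1.6, -0.9]
width: 0.0857
gripper_force: 0.0
```

apply_moves(steps=[0,0,0,0,0,0,0,0])

```text
clock: 50.55
position: [0.4191, -0.3302, 0.0625]
ee_rot: [-0.001, 1.0, -0.001, -0.001]
contact_force: [0.0, -0.2, -0.0]
width: 0.0855
gripper_force: 0.0
```

Run:
```python
from h import *
st(); snap('top','t9.png',(100,170,440,310),2.35)
```

```text
t 50.55 p [ 0.4191 -0.3302  0.0625] yaw -0.09 q6 0.774 F [ 0.03 -0.17 -0.03] w 0.0855 g 0.0
```

View pics/t9.png

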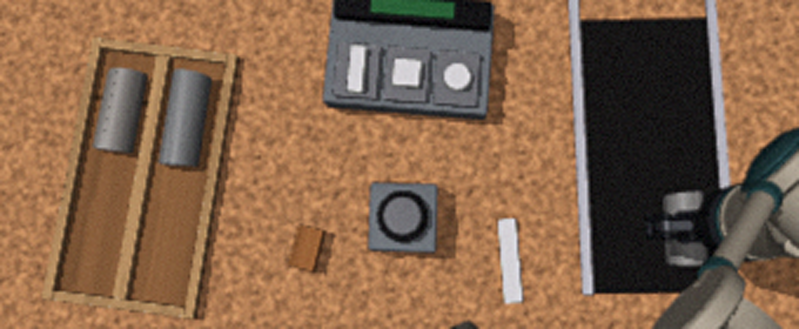

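Both b (120,110) and c (185,117) lie in their rows. Core_a is under the gripper, so I'll grip it now.

apply_moves(steps=[0,0,-4,0,0,0,-5,0,0,0,-5,0,0,0,-5,0,0,0,-5,0])

```text
clock: 51.02
position: [0.4199, -0.332, 0.0149]
ee_rot: [0.001, 1.0, -0.001, 0.001]
contact_force: [-0.3, 1.0, 0.3]
width: 0.0853
gripper_force: 0.0
```

apply_moves(steps=[0,0,0,0,0,0,0,0,0,0,0,0,0,0,0,0,0,0,0,0,0,0,0,0,0,0,0,0,0,0,0,0], jaw=255, newtons=60)

```text
clock: 51.68
position: [0.4192, -0.3316, 0.0147]
ee_rot: [0.0, 1.0, -0.001, 0.001]
contact_force: [0.1, 1.7, 7.5]
width: 0.0451
gripper_force: 60.3
```

apply_moves(steps=[0,0,0.3,0,0,0,0.6,0,0,0,1,0,0,0,2,0,0,0,4,0,0,0,6,0,0,0,6,0,0,0,6,0])

```text
clock: 52.35
position: [0.4195, -0.3322, 0.0746]
ee_rot: [0.001, 1.0, -0.001, 0.001]
contact_force: [0.3, 0.3, -2.3]
width: 0.045
gripper_force: 61.9
```

Run:
```python
from h import *
st()
```

```text
t 52.35 p [ 0.4195 -0.3322  0.0746] yaw -0.12 q6 0.773 F [ 0.3   0.33 -2.3 ] w 0.045 g 61.9
```

apply_moves(steps=[-12,18.2,0,0,-12,18.2,0,0,-12,18.2,0,0,-12,18.2,0,0,-12,18.2,0,0,-12,18.2,0,0,-12,18.2,0,0])

```text
clock: 52.93
position: [0.2942, -0.1448, 0.072]
ee_rot: [-0.002, 1.0, -0.0, -0.003]
contact_force: [0.3, -0.3, -2.6]
width: 0.0452
gripper_force: 62.2
```

apply_moves(steps=[0,31,0,-8,0,31,0,-8,0,31,0,-8,0,31,0,-8,0,31,0,-8,0,31,0,-8,0,31,0,-8,0,31,0,-8])

```text
clock: 53.6
position: [0.2997, 0.1639, 0.0733]
ee_rot: [-0.001, 0.998, -0.07, 0.001]
contact_force: [0.5, -0.9, -1.6]
width: 0.0449
gripper_force: 62.4
```

apply_moves(steps=[12,13.1,0,0,12,13.1,0,0,12,13.1,0,0,12,13.1,0,0,12,13.1,0,0,12,13.1,-2,0,12,13.1,-2,0,12,13.1,-2,0])

```text
clock: 54.27
position: [0.4176, 0.2907, 0.0516]
ee_rot: [0.001, 0.997, -0.071, -0.002]
contact_force: [-0.1, 0.2, -2.1]
width: 0.0446
gripper_force: 62.5
```

Run:
```python
from h import *
st()
```

```text
t 54.27 p [0.4176 0.2907 0.0516] yaw -8.12 q6 2.184 F [-0.11  0.17 -2.12] w 0.0446 g 62.5
```

apply_moves(steps=[0,0,-2,0,0,0,-3,0,0,0,-3.4,0,0,0,-3.6,0,0,0,-3.6,0,0,0,-3.6,0])

```text
clock: 54.77
position: [0.4192, 0.2916, 0.0179]
ee_rot: [-0.0, 0.997, -0.071, 0.0]
contact_force: [0.1, -0.3, -2.0]
width: 0.0448
gripper_force: 62.5
```

Run:
```python
from h import *
st()
```

```text
t 54.77 p [0.4192 0.2916 0.0179] yaw -8.13 q6 2.184 F [ 0.14 -0.28 -2.04] w 0.0448 g 62.5
```

apply_moves(steps=[0,0,-0.2,0,0,0,-0.3,0,0,0,-0.3,0,0,0,-0.3,0])

```text
clock: 55.1
position: [0.4192, 0.2918, 0.0147]
ee_rot: [-0.0, 0.997, -0.071, 0.0]
contact_force: [-0.7, -0.5, 0.3]
width: 0.045
gripper_force: 62.8
```

apply_moves(steps=[0,0,0,0,0,0,0,0,0,0,0,0,0,0,0,0,0,0,0,0,0,0,4,0,0,0,8,0,0,0,11,0], jaw=0)

```text
clock: 55.77
position: [0.4193, 0.2918, 0.1265]
ee_rot: [-0.0, 0.997, -0.071, 0.001]
contact_force: [1.4, 0.6, 0.1]
width: 0.0854
gripper_force: 0.0
```

apply_moves(steps=[-3,-28,3,0,-3,-28,3,0,-3,-28,3,0,-3,-28,3,0,-3,-28,3,0,-3,-28,3,0,-3,-28,3,0,-3,-28,3,0])

```text
clock: 56.43
position: [0.3888, 0.0064, 0.1552]
ee_rot: [0.002, 0.997, -0.074, 0.001]
contact_force: [1.1, -0.8, -0.8]
width: 0.0853
gripper_force: 0.0
```

apply_moves(steps=[-8,-28,3,0,-8,-28,3,0,-8,-28,3,0,-8,-28,3,0,-8,-28,3,0,-8,-28,3,0,-8,-28,3,0,-8,-28,3,0])

```text
clock: 57.1
position: [0.3085, -0.276, 0.1855]
ee_rot: [0.004, 0.997, -0.074, 0.001]
contact_force: [-0.1, 0.3, 0.5]
width: 0.0854
gripper_force: 0.0
```

apply_moves(steps=[0,0,0,0,0,0,0,0,0,0,0,0,0,0,0,0])

```text
clock: 57.43
position: [0.3092, -0.2667, 0.1841]
ee_rot: [-0.0, 0.998, -0.07, -0.0]
contact_force: [0.0, 0.5, 0.3]
width: 0.0854
gripper_force: 0.0
```

Run:
```python
from h import *
st(); a=get_image('top')[150:310,90:440]; b=get_image('side')[250:420,110:345]
a=cv2.resize(a,(770,352)); b=cv2.resize(b,(320,231)); c=np.zeros((590,770,3),np.uint8); c[:352]=a; c[356:587,:320]=b
cv2.imwrite('pics/f.png',c[:,:,::-1])
```

```text
t 57.43 p [ 0.3092 -0.2667  0.1841] yaw -7.98 q6 0.827 F [0.02 0.49 0.28] w 0.0854 g 0.0
```

View pics/f.png

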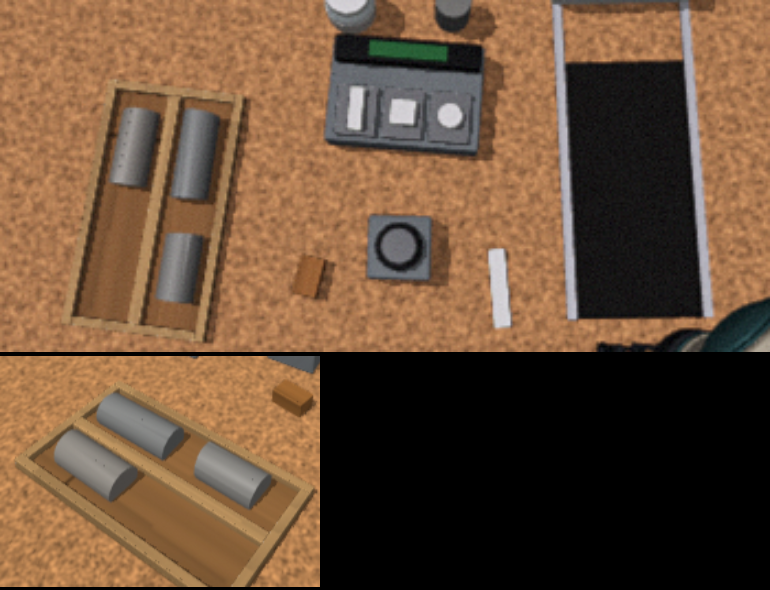

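All three pieces lie flat and lengthwise in the rows, at picture pixels (135,147), (196,153) and (180,268). The bystanders are where they were.

```bash
python3 -c "
from rig import *
print(sign_off())"
```

```text
the job is handed in; nothing more can be done
None
```

I laid all three pieces (a, b and c) on the bed, re-seated core_a after it was knocked, pressed the keys and start button in order, returned the pieces to the core box, and handed the job in at about 57 s.

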